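# Set the reorder switches of the canister station

### The job

Two of the four coffee canisters on the station are empty: switch on the reorder switch in front of each empty canister, and leave the switches of the full ones off. Every switch has a child-proof gate: raise its sprung grip until you feel the hidden cross-slot, slide it right across toward the canister, and let go so that it drops fully down and locks. Leave the canisters and the other things on the worktop where they are.

Things in the scene. Friction and masses are not known exactly. Their poses are not given: they have to be found in the camera images.
- station: fixed canister station: a 200 (x) x 340 (y) mm plywood deck 20 mm thick with a white switch console 70 mm high along its robot-side half (from 100 to 5 mm before the centre). Origin: centre of its underside, on the worktop. Its x axis points from the switches to the canisters, y along the row of bays, z up.
- bay1 (a point): middle of canister bay 1 on the deck surface (20 mm above the worktop), 52 mm beyond the station's centre in its x; bays 1 to 4 are 76 mm apart, bay 1 at the +y end of the station. Switch 1 stands directly before bay 1 at the same y.
- grip1_mid (a point): centre of the black upright grip of switch 1: a block 24 (station x) x 18 (station y) x 60 mm (up), with a white spot on top; its ends lie 30 mm above and below this point, which is 110 mm above the worktop when the grip is down and moves with it. It keeps the station's heading. 58 mm of free space to the next grip. Pinch it across its 18 mm width.
- switch1 (a joint): slide of switch 1 along station +x, m: 0 = off (robot side), 0.040 = on (canister side, by the green mark). Light friction (about 1 N). A gate in the console blocks it except at one lift height, and bars it when the grip is right down or pulled right up; it has 1.5 mm of play at the off end, and drops home from 0.037 on at the on end.
- grip1 (a joint): lift of grip 1, m: 0 = down (sprung down with about 3 to 6 N in all), 0.032 = fully up. The unseen cross-slot of the gate, which leaves 4 mm of play in height, lies at a lift somewhere from 0.010 to 0.026 (its middle), different for each switch and each time: it can only be felt, by nudging the grip toward on at several lifts (below 10 N is enough) until it gives way. Slid all the way across and let go, the grip springs down and is locked on.
- bay2 (a point): middle of canister bay 2, as bay1
- grip2_mid (a point): centre of the grip of switch 2, as grip1_mid
- switch2 (a joint): slide of switch 2, as switch1
- grip2 (a joint): lift of grip 2, as grip1, with its own slot height
- bay3 (a point): middle of canister bay 3, as bay1
- grip3_mid (a point): centre of the grip of switch 3, as grip1_mid
- switch3 (a joint): slide of switch 3, as switch1
- grip3 (a joint): lift of grip 3, as grip1, with its own slot height
- bay4 (a point): middle of canister bay 4, as bay1
- grip4_mid (a point): centre of the grip of switch 4, as grip1_mid
- switch4 (a joint): slide of switch 4, as switch1
- grip4 (a joint): lift of grip 4, as grip1, with its own slot height
- full_a_mid (a point): full canister: loose stainless steel tin, 66 mm in diameter, 77 mm high with its clear lid (70 mm across); dark brown coffee beans show through the lid. The point is at its centre, 37 mm above its underside; it stands in one of the bays.
- empty_a_mid (a point): empty canister: loose stainless steel tin, 66 mm in diameter, 77 mm high with its clear lid (70 mm across); through the lid only its bare inside with a white bottom shows. The point is at its centre, 37 mm above its underside; it stands in one of the bays.
- full_b_mid (a point): full canister: loose stainless steel tin, 66 mm in diameter, 77 mm high with its clear lid (70 mm across); dark brown coffee beans show through the lid. The point is at its centre, 37 mm above its underside; it stands in one of the bays.
- empty_b_mid (a point): empty canister: loose stainless steel tin, 66 mm in diameter, 77 mm high with its clear lid (70 mm across); through the lid only its bare inside with a white bottom shows. The point is at its centre, 37 mm above its underside; it stands in one of the bays.
- mug_mid (a point): white mug, 80 mm across, 90 mm high; its centre. Leave it alone.
- jar_mid (a point): amber jar, 72 mm across, 110 mm high; its centre. Leave it alone.
- spoon: wooden spoon 200 mm long, lying; origin at its middle, underneath. Leave it alone.

How it is judged:
At the end, for the whole second after the job is handed in: The switch in front of each empty canister is on (slid at least 36 of 40 mm), the switch in front of each full canister is off (within 4 mm of its off end), all four grips are down (within 3 mm), and they stay so (((horizontal distance between any of empty_a_mid, empty_b_mid and bay1 below 0.03 m and value of joint switch1 above 0.036 m) or (not (horizontal distance between any of empty_a_mid, empty_b_mid and bay1 below 0.03 m) and value of joint switch1 below 0.004 m)) and value of joint each of grip1, grip2, grip3, grip4 below 0.003 m and ((horizontal distance between any of empty_a_mid, empty_b_mid and bay2 below 0.03 m and value of joint switch2 above 0.036 m) or (not (horizontal distance between any of empty_a_mid, empty_b_mid and bay2 below 0.03 m) and value of joint switch2 below 0.004 m)) and ((horizontal distance between any of empty_a_mid, empty_b_mid and bay3 below 0.03 m and value of joint switch3 above 0.036 m) or (not (horizontal distance between any of empty_a_mid, empty_b_mid and bay3 below 0.03 m) and value of joint switch3 below 0.004 m)) and ((horizontal distance between any of empty_a_mid, empty_b_mid and bay4 below 0.03 m and value of joint switch4 above 0.036 m) or (not (horizontal distance between any of empty_a_mid, empty_b_mid and bay4 below 0.03 m) and value of joint switch4 below 0.004 m))); the robot touches nothing.
It fails at once if a canister is pushed more than 15 mm from where it stood, or tipped (distance of any of full_a_mid, empty_a_mid, full_b_mid, empty_b_mid from where it was at the start of the episode above 0.015 m or angle between any of full_a_mid, empty_a_mid, full_b_mid, empty_b_mid's own z axis and vertical above 0.15 rad).
It fails at once if the mug, the jar or the spoon is moved more than 20 mm (distance of any of mug_mid, jar_mid, spoon from where it was at the start of the episode above 0.02 m).
It also fails if it takes over 54 s, if anything falls off the work surface, if the arm or the gripper's body presses on something with over 40 N, if the wrist force passes 120 N, or if a joint passes its speed limit or range.

### The arm

A 6-joint arm with a two-finger parallel gripper is mounted at the origin on the work surface. World frame = base frame: x ahead of the robot, y to its left, z up, the work surface at z = 0. Lengths are in m, angles in rad, forces in N, time in s.
With the tool pointing down it reaches from about 0.3 to 0.95 m from the base axis. Payload 3.1 kg.
Tool frame: the origin (TCP) lies at the very end of the fingers, on their centre line; the grasp point (between the pads) lies 19 mm behind it; x points along the fingers, y is the direction in which the jaws open and shut, and the axes are right-handed (so a half turn about x gives the same grasp; the last joint's range is limited). The gripper opens to 85 mm and grips with 20 to 120 N. Pads are 22 mm wide; open, the fingers measure 114 mm over their backs; the gripper's body (76 mm by 85 mm) begins 54 mm behind the grasp point. The pads swing forward as they close: fully open they stand 13 mm farther back than shut.
Start: joints at [-0.07, 0.308, 1.634, -0, 1.2, -0.07], TCP at [0.625, -0, 0.207] pointing down, gripper open.
Joint ranges: [-3.06, 3.06], [-0.79, 1.96], [0.05, 2.63], [-1.19, 4.34], [0.05, 2.64], [-2.94, 2.94]. Speed limits (rad/s): [2.79, 2.79, 3.14, 3.14, 3.14, 3.14].

### API

Orientations are given as a 3x3 rotation matrix whose columns are the frame's x, y, z axes.
In Python, from workcell import readout, viewer, finish_job gives the robot as it stands. The module is installed in compiled form; this text tells all that it offers.
- The arm moves only by the tool send_rows, never from a script. Its argument "steps" is one flat list of numbers, 5 for each row, row after row: the shift along the world's x, y, z in mm, then the turn about the world's z in rad, then the finger opening in mm, from 0 to 85.4. In form: [tx, ty, tz, yaw, hand, tx, ty, tz, yaw, hand, ...]. A call has 1 to 12 rows; each row is the pose to reach, as a shift and turn from the pose commanded when the call began; what a row does not reach only later rows make up. A row lasts 1/8 s, in which the tool goes at most 62.5 mm and 10.7 degrees, less where a joint would pass 70% of its speed; a pose out of reach is approached as far as the arm can. A call with a gripper value outside its range is refused whole. The fingers move at their own pace and stop on an object; "grip_force" is the grip in N (left out, the last holds). Time passes only in rows, so rows that repeat a pose let the fingers close. It gives the time, the measured TCP pose, the force and the opening at its end, in the units of the state.
- readout.state(): the state, without advancing time (a new reading comes with each control period).
- viewer.capture(name): name is "scene" or "side" or "wrist"; returns the picture (480x640x3 uint8, red, green, blue); there is no depth.
- viewer.camera_model(name): a dict with "intrinsics" (3x3 intrinsics, pixels), "k1" (the pictures are not rectified: a ray, as slopes to the right and down, at radius r is drawn at 1 + k1 r^2 times it, then the intrinsics apply), "camera_from_world" (4x4, takes a point from world to camera coordinates); the wrist camera has in their place "tool_from_camera" (4x4, takes a point from camera to tool coordinates, whose origin is the TCP and whose axes are the tool frame's). Camera axes: x right, y down, z forward; pixel columns grow to the right and rows downward; lengths in m; the calibration is good to about 2 mm. A picture is of the moment at which its call begins: read the wrist's pose just before it. camera_model takes no time and is no camera call.
- finish_job(): hands the job in, once; it reports no verdict.
The state is a dict: "time": time; "joints": joint angles; "joint_velocities": joint speeds; "joint_torque": joint torques, N m; "tool_pos": TCP position; "eef_rot": TCP orientation; "force": force on the tool from outside, world axes, zero at the start; "ft_torque": the same for the moment, N m; "gripper_width": finger opening in m.
Only numpy, scipy, OpenCV 4.12 (cv2) and the standard library are available. Lean on these libraries where they do the work, as an engineer would, in place of code of your own. Each camera call takes 0.05 s, during which the arm holds its last target. There are 200 camera calls.

## Working session

There is one attempt and no reset: what is moved stays moved. The work goes in short steps, Python scripts to look and compute and a tool call to move; the robot and the scene stay as the last step left them, time stands still between calls to the robot, and variables do not carry over. Pictures are saved under pics/ and viewed, about 8 in all and at most 12, crops included, and the job is handed in when it is done.

Besides the shell and the picture viewer there is one more tool, called after "Request:" by a JSON object that holds its "method" and its "body", one argument or row to a line. send_rows: Moves the arm, as the interface text tells. Its arguments: {"type":"object","properties":{"steps":{"type":"array","items":{"type":"number"}},"grip_force":{"type":"number"}},"required":["steps"]}

```bash
mkdir -p pics; cat > h.py <<'E'
import numpy as np, cv2
from workcell import readout, viewer
def ray(name, uv, st=None):
    m=viewer.camera_model(name); K=np.array(m["intrinsics"]); k1=m["k1"]
    d=(np.array(uv,float)-K[:2,2])/[K[0,0],K[1,1]]
    s=d.copy()
    for _ in range(20): s=d/(1+k1*(s@s))
    v=np.array([s[0],s[1],1])
    if name=="wrist":
        T=np.array(m["tool_from_camera"]); W=np.eye(4); W[:3,:3]=st["eef_rot"]; W[:3,3]=st["tool_pos"]; W=W@T
    else: W=np.linalg.inv(np.array(m["camera_from_world"]))
    return W[:3,3], W[:3,:3]@v
def on_plane(name,uv,z,st=None):
    o,v=ray(name,uv,st); return o+v*(z-o[2])/v[2]
E
python3 - <<'E'
from h import *
s=readout.state(); print({k:np.round(v,3).tolist() for k,v in s.items()})
a=viewer.capture("scene"); b=viewer.capture("wrist")
for n,i in (("scene0",a),("wrist0",b)): cv2.imwrite(f"pics/{n}.png",i[:,:,::-1])
E
```

```text
{'time': 0.0, 'joints': [-0.07, 0.309, 1.635, -0.0, 1.2, -0.07], 'joint_velocities': [-0.0, 0.001, -0.002, -0.0, -0.0, 0.0], 'joint_torque': [0.0, -41.525, -27.667, -0.0, 0.01, -0.0], 'tool_pos': [0.624, 0.0, 0.206], 'eef_rot': [[-0.002, 1.0, -0.0], [0.0, -0.0, -1.0], [-1.0, -0.002, -0.0]], 'force': [-0.006, 0.649, 0.352], 'ft_torque': [-0.012, 0.009, 0.011], 'gripper_width': 0.085}
```

View pics/scene0.png

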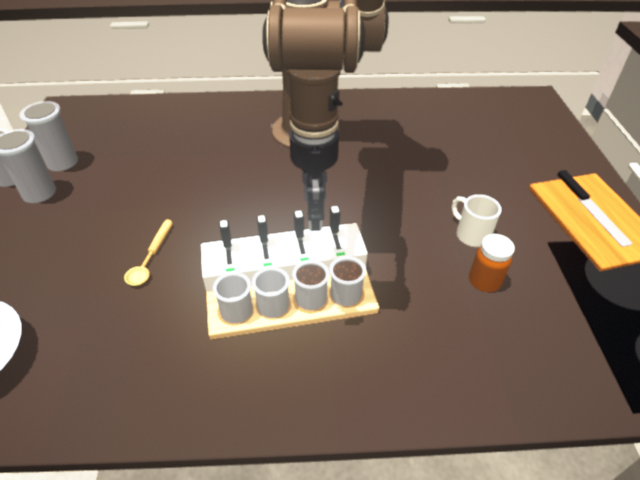

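View pics/wrist0.png

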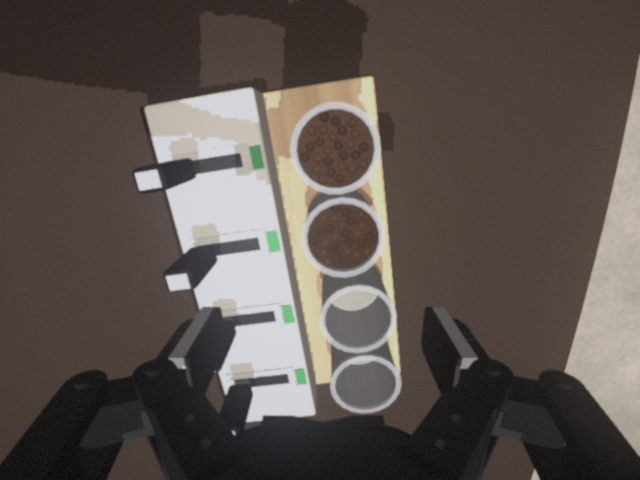

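The scene view looks back at the robot (image right = +y). The full canisters are at scene (311,283) and (347,280), so they are in bays 1 and 2. The empty ones at (234,297) and (271,291) are in bays 3 and 4. The white grip spots are near (225,225), (262,219), (298,214) and (335,210).

```bash
python3 - <<'E'
from h import *
a=cv2.imread("pics/scene0.png"); b=cv2.imread("pics/wrist0.png"); s=readout.state()
def blobs(im,mask,lo,hi):
    n,l,st,c=cv2.connectedComponentsWithStats(mask.astype(np.uint8),connectivity=4)
    return [(c[i],st[i]) for i in range(1,n) if lo<st[i][4]<hi]
for nm,im in (("scene",a),("wrist",b)):
    hsv=cv2.cvtColor(im,cv2.COLOR_BGR2HSV)
    g=(hsv[...,0]>45)&(hsv[...,0]<80)&(hsv[...,1]>120)&(hsv[...,2]>70)
    for c,st in blobs(im,g,8,1000): print(nm,"green",c.round(1),st[4],on_plane(nm,c,.07,s).round(4))
    w=(im.min(2)>140)
    for c,st in blobs(im,w,8,900):
        if nm=="wrist" or (205<c[0]<360 and 195<c[1]<240): print(nm,"white",c.round(1),st[4],on_plane(nm,c,.14,s).round(4))
cv2.imwrite("pics/crop.png",cv2.resize(a[190:340,190:390],None,fx=4,fy=4,interpolation=cv2.INTER_CUBIC))
E
```

```text
scene green [229.7 269.4] 10 [ 0.6006 -0.1681  0.07  ]
scene white [334.7 208.9] 55 [0.5064 0.0487 0.14  ]
scene white [298.2 213.4] 60 [ 0.5168 -0.0265  0.14  ]
scene white [261.1 218.4] 60 [ 0.5281 -0.1016  0.14  ]
scene white [223.4 223.3] 57 [ 0.5392 -0.1766  0.14  ]
wrist white [272.2  99.6] 224 [0.5926 0.0976 0.14  ]
wrist white [147.8 179.7] 440 [0.5056 0.0478 0.14  ]
wrist white [177.7 281.8] 345 [ 0.5167 -0.0279  0.14  ]
wrist white [179.5 362.9] 51 [ 0.5078 -0.1004  0.14  ]
wrist white [464.9 362.9] 16 [ 0.74 -0.1   0.14]
wrist white [534.7 476.4] 36 [ 0.8308 -0.2368  0.14  ]
```

View pics/crop.png

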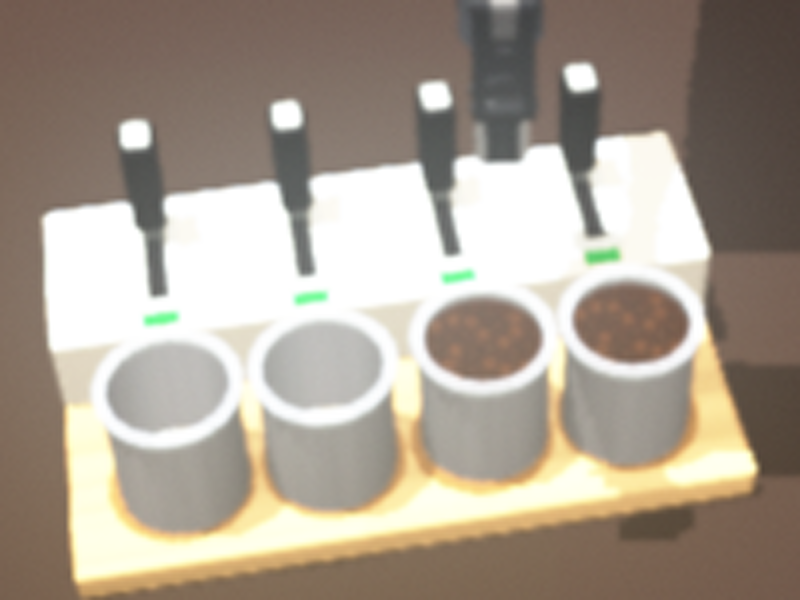

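Switches 3 and 4 are the ones to turn on. The station heading is about +0.146 rad, with grip 3 at (0.528,-0.102) and grip 4 at (0.539,-0.177). The spot spacing of 75.8 mm agrees with the 76 mm given. I'll move above grip 3 with the jaws along station y.

Request:
{"method": "send_rows", "body": {
  "steps": [-96,-102,0,-1.424,50,-96,-102,0,-1.424,50,-96,-102,0,-1.424,50,-96,-102,0,-1.424,50,-96,-102,0,-1.424,50,-96,-102,0,-1.424,50,-96,-102,0,-1.424,50,-96,-102,0,-1.424,50,-96,-102,0,-1.424,50,-96,-102,0,-1.424,50],
  "grip_force": 40
}}

```text
time: 1.35
tool_pos: [0.5288, -0.102, 0.2065]
eef_rot: [[-0.001, 0.148, -0.989], [0.0, -0.989, -0.148], [-1.0, -0.0, 0.001]]
force: [1.0, -0.0, -0.5]
gripper_width: 0.0502
```

```bash
python3 - <<'E'
from h import *
s=readout.state(); print(s["tool_pos"],s["joints"],np.round(s["eef_rot"],3).tolist())
cv2.imwrite("pics/wrist1.png",viewer.capture("wrist")[:,:,::-1])
im=cv2.imread("pics/wrist1.png")
n,l,st,c=cv2.connectedComponentsWithStats((im.min(2)>140).astype(np.uint8),connectivity=4)
for i in range(1,n):
    if 30<st[i][4]<3000: print(c[i].round(1),st[i],on_plane("wrist",c[i],.14,s).round(4))
E
```

```text
[ 0.52876403 -0.10197502  0.2064811 ] [-2.71385337e-01  1.42690315e-01  1.83743985e+00  3.35648801e-06
  1.16206119e+00  1.15101847e+00] [[-0.001, 0.148, -0.989], [0.0, -0.989, -0.148], [-1.0, -0.0, 0.001]]
[570.5 218.6] [556 203  31  30 650] [ 0.5755 -0.2744  0.14  ]
[113.6 246.8] [105 237  19  21 306] [0.5057 0.0486 0.14  ]
[216.7 246.9] [208 237  18  21 339] [ 0.5169 -0.0269  0.14  ]
[323.5 247.5] [315 237  17  22 350] [ 0.5278 -0.1027  0.14  ]
[515.2 319.8] [496 280  47  67 390] [ 0.4907 -0.2602  0.14  ]
[241.6 344.3] [238 341   7   8  31] [ 0.438  -0.0506  0.14  ]
```

View pics/wrist1.png

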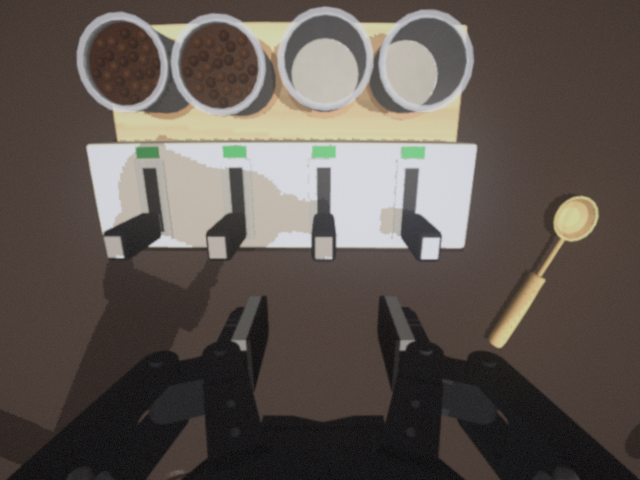

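The close view confirms that bays 3 and 4 are empty (white bottoms at (325,70) and (410,70)). Grip 3's spot is at (323,247), which puts it at (0.528,-0.103). I'll go down and pinch it.

Request:
{"method": "send_rows", "body": {
  "steps": [-1,-0.5,-50,0,45,-1,-0.5,-90,0,45,-1,-0.5,-106,0,45,-1,-0.5,-106,0,45,-1,-0.5,-106,0,10,-1,-0.5,-106,0,10,-1,-0.5,-106,0,10,-1,-0.5,-106,0,10],
  "grip_force": 50
}}

```text
time: 2.4
tool_pos: [0.5299, -0.1027, 0.103]
eef_rot: [[0.004, 0.146, -0.989], [-0.001, -0.989, -0.146], [-1.0, 0.001, -0.004]]
force: [-0.4, 2.4, 6.7]
gripper_width: 0.0161
```

Request:
{"method": "send_rows", "body": {
  "steps": [0,0,7,0,10,0,0,13,0,10,0,0,13,0,10,2.5,0.4,13,0,10,5,0.7,13,0,10,5,0.7,13,0,10]
}}

```text
time: 3.15
tool_pos: [0.5314, -0.1021, 0.1128]
eef_rot: [[-0.004, 0.147, -0.989], [-0.0, -0.989, -0.147], [-1.0, -0.0, 0.004]]
force: [-0.6, -1.6, -4.3]
gripper_width: 0.0167
```

Request:
{"method": "send_rows", "body": {
  "steps": [2,0.3,0,0,10,2,0.3,0,0,10]
}}

```text
time: 3.4
tool_pos: [0.5326, -0.1019, 0.1128]
eef_rot: [[-0.006, 0.147, -0.989], [-0.001, -0.989, -0.147], [-1.0, -0.0, 0.006]]
force: [-3.4, -4.2, -3.9]
gripper_width: 0.0165
```

Request:
{"method": "send_rows", "body": {
  "steps": [0,0,1.5,0,10,0,0,2.5,0,10,0,0,2.5,0,10]
}}

```text
time: 3.78
tool_pos: [0.5324, -0.1019, 0.115]
eef_rot: [[-0.006, 0.147, -0.989], [-0.0, -0.989, -0.147], [-1.0, -0.0, 0.006]]
force: [-3.1, -4.3, -6.3]
gripper_width: 0.0165
```

Request:
{"method": "send_rows", "body": {
  "steps": [0.5,0,1.5,0,10,1,0,2.5,0,10,1,0,2.5,0,10]
}}

```text
time: 4.15
tool_pos: [0.5327, -0.1018, 0.1171]
eef_rot: [[-0.007, 0.147, -0.989], [-0.0, -0.989, -0.147], [-1.0, -0.001, 0.007]]
force: [-4.2, -4.5, -6.0]
gripper_width: 0.0166
```

Request:
{"method": "send_rows", "body": {
  "steps": [0.5,-0.5,1.5,0,10,0.5,-1,2.5,0,10,0.5,-1,2.5,0,10]
}}

```text
time: 4.53
tool_pos: [0.5329, -0.102, 0.1194]
eef_rot: [[-0.008, 0.146, -0.989], [0.001, -0.989, -0.147], [-1.0, -0.002, 0.008]]
force: [-5.4, -2.7, -6.5]
gripper_width: 0.0167
```

Request:
{"method": "send_rows", "body": {
  "steps": [0,0,1.5,0,10,0,0,2.5,0,10,0,0,2.5,0,10]
}}

```text
time: 4.9
tool_pos: [0.533, -0.102, 0.122]
eef_rot: [[-0.008, 0.147, -0.989], [0.001, -0.989, -0.147], [-1.0, -0.002, 0.008]]
force: [-4.3, -2.8, -5.9]
gripper_width: 0.0166
```

Request:
{"method": "send_rows", "body": {
  "steps": [0,0,1.5,0,10,0,0,2.5,0,10,0,0,2.5,0,10]
}}

```text
time: 5.28
tool_pos: [0.5369, -0.1017, 0.1264]
eef_rot: [[0.001, 0.146, -0.989], [0.002, -0.989, -0.146], [-1.0, -0.002, -0.001]]
force: [-0.9, 1.1, -4.4]
gripper_width: 0.0166
```

It gave way at a lift of about 23 mm. Next I'll slide it across.

Request:
{"method": "send_rows", "body": {
  "steps": [6,1,0,0,10,12,1.8,0,0,10,18,2.7,0,0,10,24,3.6,0,0,10,30,4.4,0,0,10,34,5,0,0,10,37,5.5,0,0,10,37,5.5,0,0,10]
}}

```text
time: 6.28
tool_pos: [0.5702, -0.097, 0.1248]
eef_rot: [[-0.008, 0.147, -0.989], [0.0, -0.989, -0.147], [-1.0, -0.001, 0.008]]
force: [-6.7, 0.3, -5.2]
gripper_width: 0.0166
```

Request:
{"method": "send_rows", "body": {
  "steps": [-1.5,0,-6,0,10,-1.5,0,-12,0,10,-1.5,0,-18,0,10,-1.5,0,-20,0,10,-1.5,0,-20,0,10]
}}

```text
time: 6.9
tool_pos: [0.5698, -0.0969, 0.1054]
eef_rot: [[-0.005, 0.146, -0.989], [0.0, -0.989, -0.147], [-1.0, -0.001, 0.005]]
force: [-5.3, 1.7, -5.2]
gripper_width: 0.0167
```

It came down on the on side, which means it is past the slot. Now I'll open, let it drop, lift and move over grip 4 at (0.539,-0.178). That is about -31, -80.5 and +101 mm from here.

Request:
{"method": "send_rows", "body": {
  "steps": [-1,0,0,0,42,-1,0,0,0,42,-1,0,0,0,42,-1,0,50,0,42,-1,0,85,0,42,-16,-40,85,0,42,-33,-80.5,85,0,42,-33,-80.5,85,0,42,-33,-80.5,85,0,42]
}}

```text
time: 8.02
tool_pos: [0.5395, -0.1776, 0.1917]
eef_rot: [[0.001, 0.146, -0.989], [-0.0, -0.989, -0.146], [-1.0, 0.0, -0.001]]
force: [-0.1, -0.0, -0.5]
gripper_width: 0.0418
```

```bash
python3 - <<'E'
from h import *
s=readout.state(); print(s["tool_pos"],s["force"])
cv2.imwrite("pics/wrist2.png",viewer.capture("wrist")[:,:,::-1])
im=cv2.imread("pics/wrist2.png")
n,l,st,c=cv2.connectedComponentsWithStats((im.min(2)>140).astype(np.uint8),connectivity=4)
for i in range(1,n):
    if 30<st[i][4]<3000: print(c[i].round(1),st[i],on_plane("wrist",c[i],.14,s).round(4))
E
```

```text
[ 0.53952944 -0.17760928  0.19172646] [-0.1401508  -0.03956216 -0.48190026]
[32.9 68.1] [   0   15   56  101 1094] [0.6314 0.0128 0.14  ]
[203.7 195. ] [194 183  20  25 457] [ 0.5678 -0.0963  0.14  ]
[512.7 220.4] [497 204  33  33 792] [ 0.5807 -0.2989  0.14  ]
[530.1 228.3] [510 204  30  40  89] [ 0.5773 -0.3127  0.14  ]
[501.1 238.3] [495 230  15  14  34] [ 0.5676 -0.2948  0.14  ]
[  4.2 254.7] [  0 243  12  22 198] [0.5051 0.0466 0.14  ]
[322.8 254.3] [314 244  18  22 384] [ 0.5389 -0.1777  0.14  ]
[458.6 324.7] [438 285  47  70 489] [ 0.499  -0.2839  0.14  ]
```

View pics/wrist2.png

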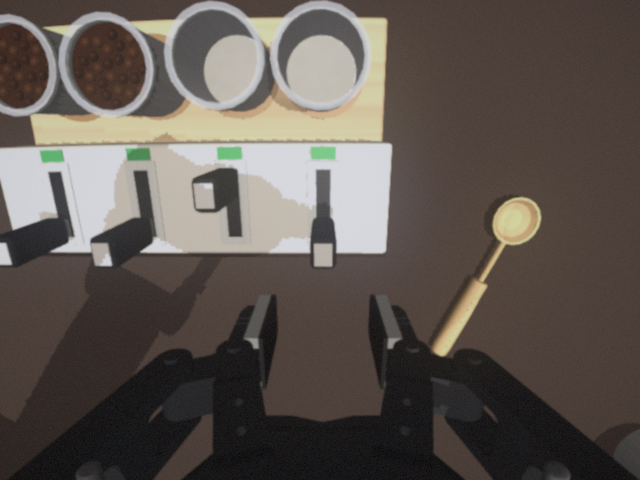

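Switch 3 is across: its spot at (204,195) maps to (0.568,-0.096), about 40 mm of travel. Grip 4's spot is at (323,254), centred under the tool. I'll go down and pinch it.

Request:
{"method": "send_rows", "body": {
  "steps": [0,0,-50,0,42,0,0,-80,0,42,0,0,-88,0,42,0,0,-88,0,42,0,0,-88,0,10,0,0,-88,0,10,0,0,-88,0,10,0,0,-88,0,10]
}}

```text
time: 9.07
tool_pos: [0.5406, -0.1778, 0.1053]
eef_rot: [[0.004, 0.146, -0.989], [-0.001, -0.989, -0.146], [-1.0, 0.001, -0.003]]
force: [0.4, 1.8, 7.7]
gripper_width: 0.0164
```

Request:
{"method": "send_rows", "body": {
  "steps": [0,0,6,0,10,0,0,10,0,10,0,0,10,0,10,3,0.4,10,0,10,6,0.9,10,0,10,7,1,10,0,10,7,1,10,0,10]
}}

```text
time: 9.95
tool_pos: [0.5435, -0.177, 0.1122]
eef_rot: [[-0.006, 0.147, -0.989], [-0.0, -0.989, -0.147], [-1.0, -0.001, 0.006]]
force: [-3.6, -4.1, -3.2]
gripper_width: 0.0161
```

Request:
{"method": "send_rows", "body": {
  "steps": [0.5,-0.5,1.5,0,10,1,-1,2,0,10,1,-1,2,0,10]
}}

```text
time: 10.32
tool_pos: [0.5435, -0.1771, 0.1134]
eef_rot: [[-0.008, 0.147, -0.989], [0.002, -0.989, -0.147], [-1.0, -0.003, 0.007]]
force: [-4.7, -3.1, -6.6]
gripper_width: 0.0165
```

Request:
{"method": "send_rows", "body": {
  "steps": [0,0,1.5,0,10,0.5,0,2,0,10,0.5,0,2,0,10]
}}

```text
time: 10.7
tool_pos: [0.5437, -0.177, 0.1152]
eef_rot: [[-0.008, 0.147, -0.989], [0.002, -0.989, -0.147], [-1.0, -0.003, 0.008]]
force: [-5.2, -3.7, -5.1]
gripper_width: 0.0162
```

Request:
{"method": "send_rows", "body": {
  "steps": [0,0,1.5,0,10,0,0,2,0,10,0,0,2,0,10]
}}

```text
time: 11.08
tool_pos: [0.5437, -0.177, 0.1171]
eef_rot: [[-0.008, 0.147, -0.989], [0.002, -0.989, -0.147], [-1.0, -0.003, 0.008]]
force: [-4.2, -3.4, -6.9]
gripper_width: 0.0165
```

Request:
{"method": "send_rows", "body": {
  "steps": [0,0,1.5,0,10,0,0,2,0,10,0,0,2,0,10]
}}

```text
time: 11.45
tool_pos: [0.5438, -0.177, 0.1192]
eef_rot: [[-0.008, 0.147, -0.989], [0.002, -0.989, -0.147], [-1.0, -0.003, 0.008]]
force: [-3.9, -3.1, -6.0]
gripper_width: 0.0164
```

Request:
{"method": "send_rows", "body": {
  "steps": [0,0,1.5,0,10,0,0,2,0,10,0,0,2,0,10]
}}

```text
time: 11.82
tool_pos: [0.5474, -0.1768, 0.1229]
eef_rot: [[-0.0, 0.146, -0.989], [0.002, -0.989, -0.146], [-1.0, -0.002, 0.0]]
force: [-1.3, -0.7, -3.8]
gripper_width: 0.0164
```

Request:
{"method": "send_rows", "body": {
  "steps": [6,1,0,0,10,12,1.8,0,0,10,18,2.7,0,0,10,24,3.6,0,0,10,30,4.4,0,0,10,34,5,0,0,10,36,5.3,0,0,10,36,5.3,0,0,10]
}}

```text
time: 12.82
tool_pos: [0.5808, -0.172, 0.122]
eef_rot: [[-0.006, 0.147, -0.989], [0.001, -0.989, -0.147], [-1.0, -0.002, 0.006]]
force: [-5.9, 0.6, -4.5]
gripper_width: 0.0166
```

Request:
{"method": "send_rows", "body": {
  "steps": [-1.5,0,-6,0,10,-1.5,0,-12,0,10,-1.5,0,-16,0,10,-1.5,0,-16,0,10]
}}

```text
time: 13.32
tool_pos: [0.5807, -0.172, 0.1064]
eef_rot: [[-0.003, 0.146, -0.989], [0.001, -0.989, -0.146], [-1.0, -0.001, 0.003]]
force: [-6.2, 1.3, -3.4]
gripper_width: 0.0163
```

It reached the end stop and came down. I'll open, lift and back off for a check.

Request:
{"method": "send_rows", "body": {
  "steps": [-1,0,0,0,42,-1,0,0,0,42,-1,0,0,0,42,-1,0,50,0,42,-1,0,100,0,42,-40,40,120,0,42,-80,80,130,0,42,-100,90,130,0,42,-100,90,130,0,42,-100,90,130,0,42]
}}

```text
time: 14.58
tool_pos: [0.4834, -0.0828, 0.238]
eef_rot: [[0.003, 0.146, -0.989], [-0.001, -0.989, -0.146], [-1.0, 0.001, -0.002]]
force: [-0.0, 0.3, 0.6]
gripper_width: 0.042
```

```bash
python3 - <<'E'
from h import *
s=readout.state(); print(s["tool_pos"],s["force"])
a=viewer.capture("wrist")[:,:,::-1].copy(); b=viewer.capture("scene")[:,:,::-1].copy()
for nm,im in (("wrist",a),("scene",b)):
    n,l,st,c=cv2.connectedComponentsWithStats((im.min(2)>140).astype(np.uint8),connectivity=4)
    for i in range(1,n):
        p=on_plane(nm,c[i],.14,s)
        if 30<st[i][4]<900 and .48<p[0]<.62 and -.22<p[1]<.08: print(nm,c[i].round(1),st[i][4],p.round(4))
c=cv2.resize(b[180:340,185:395],(640,488),interpolation=cv2.INTER_CUBIC)
cv2.imwrite("pics/final.png",np.hstack([cv2.resize(a,(400,300)),cv2.resize(c,(400,300))]))
E
```

```text
[ 0.48336331 -0.08279212  0.23797318] [-0.00916465  0.28640223  0.60474852]
wrist [358.4 126.6] 420 [ 0.568  -0.0968  0.14  ]
wrist [256.7 181.3] 345 [ 0.5174 -0.027   0.14  ]
wrist [158.5 182. ] 305 [0.5062 0.0486 0.14  ]
scene [334.8 208.9] 39 [0.5064 0.0489 0.14  ]
scene [298.2 213.9] 50 [ 0.5183 -0.0265  0.14  ]
```

View pics/final.png

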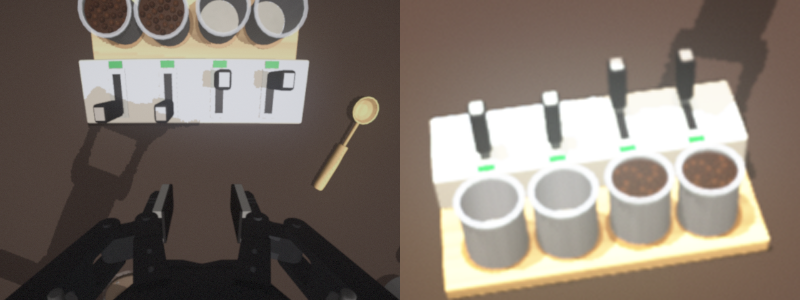

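Both look across and down. As a last check I'll triangulate the heights of spots 3 and 4, because their masks merge with the white console.

```bash
python3 - <<'E'
from h import *
s=readout.state(); R={}
for nm in ("wrist","scene"):
    im=viewer.capture(nm); m=viewer.camera_model(nm)
    for g,p in ((3,[.5674,-.0969,.14]),(4,[.5786,-.1718,.14])):
        # predicted pixel of the fully-down, fully-on spot, then nearby bright blob
        if nm=="wrist": W=np.eye(4);W[:3,:3]=s["eef_rot"];W[:3,3]=s["tool_pos"];C=np.linalg.inv(W@np.array(m["tool_from_camera"]))
        else: C=np.array(m["camera_from_world"])
        q=C@np.array(p+[1]); u=q[:2]/q[2]; u=u*(1+m["k1"]*(u@u)); K=np.array(m["intrinsics"]); u=u*[K[0,0],K[1,1]]+K[:2,2]
        h=16 if nm=="wrist" else 8; x,y=u.round().astype(int)
        w=(im[y-h:y+h+1,x-h:x+h+1].min(2)>140).astype(np.uint8)
        n,l,st,c=cv2.connectedComponentsWithStats(w,connectivity=4)
        i=l[h,h]; print(nm,g,"pred",u.round(1),"found",(c[i]+[x-h,y-h]).round(1),st[i][4],"centre lit",w[h,h])
        R[nm,g]=ray(nm,c[i]+[x-h,y-h],s)
for g in (3,4):
    (o1,a),(o2,b)=R["wrist",g],R["scene",g]
    t=np.linalg.lstsq(np.c_[a,-b],o2-o1,rcond=None)[0]; print(g,((o1+t[0]*a+o2+t[1]*b)/2).round(4))
E
```

```text
wrist 3 pred [358.4 126.9] found [358.4 126.4] 424 centre lit 1
wrist 4 pred [461.  127.8] found [466.  128.8] 665 centre lit 1
scene 3 pred [262.9 231.9] found [263.3 234.5] 135 centre lit 1
scene 4 pred [224.2 237.2] found [222.5 239. ] 99 centre lit 1
3 [ 0.5679 -0.0971  0.1335]
4 [ 0.5789 -0.1764  0.136 ]
```

The found spots lie at the predicted "on and down" pixels. The triangulated heights of 134–136 mm (140 expected) are biased by the merged masks, but a raised grip would read above 140. I'm handing in.

```bash
python3 -c "
from workcell import finish_job
print(finish_job())"
```

```text
the job is handed in; nothing more can be done
None
```

I switched on switches 3 and 4, in front of the two empty canisters (bays 3 and 4), and left 1 and 2 off. The job is handed in after about 15 s of robot time; no verdict was reported.

- **Moves:** I pinched each grip and felt for its slot. Grip 3 gave way at about 23 mm of lift and grip 4 at about 17 mm. I slid each to its end stop, lowered it on the on side and released it.
- **Switch 3:** its spot moved about 40 mm, to (0.568, -0.097).
- **Switch 4:** it reached its end stop at the same travel by the arm's own position, and its spot appears where an on, lowered grip should be.
- **Switches 1 and 2:** their grip spots stayed within about 1.5 mm of where they started.
- **Other things:** the canisters looked undisturbed and the gripper is clear. I did not measure the mug, jar or spoon afterwards; the arm never went near them.
- **Check that disagreed:** the two-view heights of spots 3 and 4 came out at 134 and 136 mm instead of 140. Spot 4 also read about 4 mm off sideways. The masks had merged with the white console, so I took this as measuring error; a raised grip would have read higher than 140, not lower.

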